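Reset a ratchet-propped reading board to a lower notch

TASK

The sloping reading board on the bench is propped too steeply. Lift it by its bar past the top notch until the pawl is thrown out, lower it gently all the way down so that the pawl trips back in, then raise it to the second notch from the bottom and leave it resting there on the pawl. Do not strain it against the top stop, press it down onto the pawl or let it drop; do not touch the pawl, and leave the things around the stand where they are.

Things in the scene. Friction and masses are not known exactly. Their poses are not given: they have to be found in the camera images.
- stand: Fixed reading stand: grey base plate 250 x 300 x 8 mm. Origin: on the bench, 12 mm to +y of the plate's centre; x level from the board's hinged low edge towards its free edge, y along the hinge, z up. On its -y side, outside a cheek, is the ratchet: an aluminium wheel of 58 mm radius with four clamped-on steel teeth on the hinge shaft and, on its +x side, an upright steel pawl 70 mm high.
- hinge (a point): Point on the hinge axis at the middle of the board's width; 85 mm behind (-x) and 85 mm above the stand's origin. The axis is the stand's y axis. The wooden board on it is 155 x 196 x 8 mm and weighs 0.35 to 0.65 kg with its bar; holding it up takes 1 to 4 N at the bar. Its hinge is damped (2 N more at the bar at 0.2 m/s); it sinks fast if neither pawl nor hand holds it.
- lift_bar (a point): Middle of the round steel bar (12 mm diameter, 110 mm long, parallel to the hinge axis) at the board's free edge, 205 mm from the hinge axis: height 85 mm with the board flat, 282 mm at 1.3 rad. It stands 34 mm clear of the board's edge on two thin arms at its ends, so that fingers can close across it from straight above at any board angle; it turns between them.
- board (a joint): Board angle, rad: 0 flat on its posts, growing as the free edge rises; the bar is at 205 mm x (cos, sin) of it from the hinge along the stand's x and z. Four notches hold it at about 0.28, 0.52, 0.765 and 1.01 (each off by up to 0.05, the second by up to 0.115 either way, as its tooth is clamped by hand); the rubber top stop is at 1.36 (0.03 either way). They are to be felt.
- pawl (a joint): Lean of the pawl, rad: -0.22 in a notch, -0.12 on the crest of a tooth, +0.25 thrown out clear of the wheel; falls either way by its weight. Raised, the board clicks past notches with hardly any force; let back it catches on the pawl. At about 1.28 rad (0.03 either way) the wheel throws the pawl out; then nothing holds the board. In its last 0.1 rad down to flat the pawl is tripped in again.
- buffer: Rubber buffer of the top stop, 14 x 8 x 12 mm, on a post beside the wheel on the robot's side of the hinge; a peg on the wheel comes down on its top at the end of the board's travel. Origin: centre of its top. Here, and downward onto the pawl, a change of 4 N along the bar's path is plainly felt and 7 N is too much; lowering onto the pawl, keep the bar under 40 mm/s until the pawl bears.
- bottle: Bystander: white screw-cap bottle 42 x 42 x 75 mm standing to the -y side of the stand. Origin: centre of its foot.
- marker: Bystander: black marker pen 14 x 122 x 15 mm lying to the +y side of the stand. Origin: under its middle.
- timer: Bystander: grey timer 65 x 70 x 18 mm lying to the +y side of the stand. Origin: centre of its underside.
- notebook: Bystander: brown notebook 210 x 152 x 13 mm lying to the robot's right. Origin: centre of its underside.

How it is judged:
By the outcome, as a careful person would: the job done as asked, in the order asked, and still so for the second after the job is handed in, with the robot touching nothing.
It also fails if it takes over 67 s, if anything falls off the work surface, if the arm or the gripper's body presses on something with over 40 N, if the wrist force passes 120 N, or if a joint passes its speed limit or range.

ROBOT

A 6-joint arm with a two-finger parallel gripper is mounted at the origin on a cart in front of the work surface, level with it; the furniture and walls round the work are solid. World frame = base frame: x ahead of the robot, y to its left, z up, the work surface at z = 0. Lengths are in m, angles in degrees, forces in N, time in s.
With the tool pointing down it reaches from about 0.325 to 0.85 m from the base axis. Payload 15.5 kg.
Tool frame: the origin (TCP) lies midway between the tips of the shut fingers; the grasp point (between the pads) lies 19 mm behind it; z points along the fingers, y is the line along which they close (so a half turn about z gives the same grasp; the last joint's range is limited). The gripper opens to 91 mm and grips with 3 to 60 N. Pads are 32 mm wide; open, the fingers measure 118 mm over their backs; the gripper's body (76 mm by 178 mm) begins 60 mm behind the grasp point.
Start: joints at [-77.435, 28.281, 77.091, -0, 74.628, -5.472], TCP at [0.194, -0.594, 0.214] pointing down, gripper open.
Joint ranges: [-166.48, 166.48], [-47.26, 123.95], [12.59, 153.08], [-70.14, 250.14], [6.76, 159.57], [-176.63, 176.63]. Speed limits (degrees/s): [108.29, 108.29, 147.25, 172.46, 172.46, 172.46].

INTERFACE

Orientations are given as a 3x3 rotation matrix whose columns are the frame's x, y, z axes.
In Python, from bench import ctrl gives the robot as it stands. The module is installed in compiled form; this text tells all that it offers. Calls block until the motion is done:
- ctrl.goto(position, orientation): joint-space move of the TCP to a pose.
- ctrl.move_l(position, vel=0.15, ori=None, contact_N=None): straight line of the TCP; ori=None keeps the orientation; vel is the mean speed in m/s. With contact_N (N) it stops when the force on the tool has changed by that much, and returns True; else False.
- ctrl.movej(angles): joint-space move.
- ctrl.command_gripper(opening): opening from 0.0 (shut) to 1.0 (fully open); the grip force is fixed at half the most; returns when the fingers have stopped.
- ctrl.sleep(seconds).
- ctrl.ik(position, orientation): joint angles nearest the present ones, or None.
- ctrl.read_camera(name): name is "side" or "top" or "wrist"; returns the picture (480x640x3 uint8, blue, green, red); there is no depth.
- ctrl.camera_params(name): a dict with "fx", "fy", "cx", "cy" (pixels), "pose" (4x4, takes a point from camera to world coordinates); the wrist camera has in their place "T_tool_cam" (4x4, takes a point from camera to tool coordinates, whose origin is the TCP and whose axes are the flange's). Camera axes: x right, y up, looking along -z (the intrinsics and any distortion apply to the point x, -y, -z); pixel columns grow to the right and rows downward; lengths in m; the calibration is good to about 2 mm. A picture is of the moment at which its call begins: read the wrist's pose just before it. camera_params takes no time and is no camera call.
A pose or a line that the arm cannot do raises ctrl.MotionError and nothing moves.
- ctrl.sign_off(): hands the job in; it is judged then, once.
Readings, each from a call of its own:
- ctrl.current_t(): time.
- ctrl.current_q(): joint angles.
- ctrl.current_dq(): joint speeds.
- ctrl.current_effort(): joint torques, N m.
- ctrl.current_tool_pos(): TCP position.
- ctrl.current_eef_rot(): TCP orientation.
- ctrl.current_contact_force(): force on the tool from outside, world axes, zero at the start.
- ctrl.current_wrist_torque(): the same for the moment, N m.
- ctrl.current_grip_width(): opening from 0.0 (shut) to 1.0 (fully open).
- ctrl.current_grasp_force(): force on a finger pad.
Only numpy, scipy, OpenCV 4.12 (cv2) and the standard library are available. Lean on these libraries where they do the work, as an engineer would, in place of code of your own. Each camera call takes 0.05 s, during which the arm holds its last target. There are 200 camera calls.

## Working session

There is one attempt and no reset: what is moved stays moved. The work goes in short steps, each a Python script; the robot and the scene stay as the last script left them, time stands still between calls to the robot, and variables do not carry over. Pictures are saved under pics/ and viewed, at most 10 in all, crops included, and the job is handed in when it is done.

```bash
mkdir -p pics && python3 - <<'E'
from bench import ctrl
import cv2, numpy as np
np.set_printoptions(precision=4,suppress=True)
for n in ("side","top"):
    cv2.imwrite(f"pics/{n}0.png",ctrl.read_camera(n))
    print(n,ctrl.camera_params(n))
print(ctrl.camera_params("wrist"))
print(ctrl.current_t(),ctrl.current_eef_rot(),ctrl.current_contact_force())
E
```

```text
side {'fx': 442.16157902858123, 'fy': 442.16157902858123, 'cx': 315.1641834332418, 'cy': 240.7487739645417, 'pose': array([[ 0.963 ,  0.149 , -0.2245,  0.196 ],
       [-0.2693,  0.5631, -0.7813, -1.1448],
       [ 0.01  ,  0.8129,  0.5823,  0.8617],
       [ 0.    ,  0.    ,  0.    ,  1.    ]])}
top {'fx': 505.346882285503, 'fy': 505.346882285503, 'cx': 322.62337404702583, 'cy': 232.97541348003017, 'pose': array([[-0.0156,  0.9961, -0.0869,  0.3989],
       [-0.9997, -0.0173, -0.0193, -0.1136],
       [-0.0208,  0.0865,  0.996 ,  1.3146],
       [ 0.    ,  0.    ,  0.    ,  1.    ]])}
{'fx': 410.49150576484095, 'fy': 410.49150576484095, 'cx': 321.5414452812671, 'cy': 244.1244562307447, 'T_tool_cam': array([[-0.002 ,  0.9655,  0.2604,  0.0728],
       [ 1.    ,  0.002 ,  0.0004, -0.0004],
       [-0.0001,  0.2604, -0.9655, -0.1717],
       [ 0.    ,  0.    ,  0.    ,  1.    ]])}
0.1 [[ 0.9509  0.3096 -0.0002]
 [ 0.3096 -0.9509  0.001 ]
 [ 0.0001 -0.0011 -1.    ]] [ 0.3287 -0.0884  0.1179]
```

View pics/side0.png

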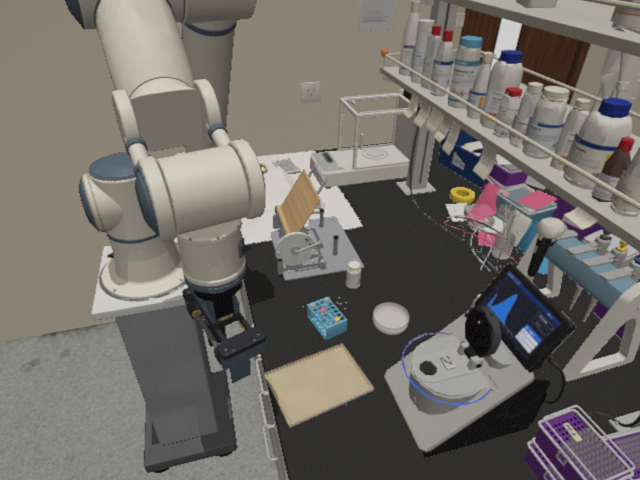

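View pics/top0.png

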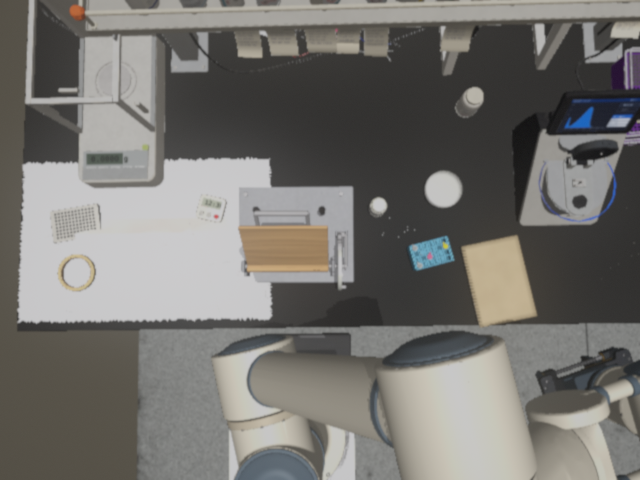

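The side view shows the board steep at about (298,205), wheel at (295,247) and pawl to its right (335,245). The top view shows the plate with corners around (239,187), (353,187), (353,282), and the bar around (282,212).

```bash
cat > h.py <<'E'
from bench import ctrl
import cv2, numpy as np
np.set_printoptions(precision=4,suppress=True)
def ray(n,u,v):
    p=ctrl.camera_params(n);T=p["pose"]
    d=T[:3,:3]@np.array([(u-p["cx"])/p["fx"],-(v-p["cy"])/p["fy"],-1]);return T[:3,3],d
def onplane(n,u,v,z):
    o,d=ray(n,u,v);return o+d*(z-o[2])/d[2]
def proj(n,X):
    p=ctrl.camera_params(n);T=p["pose"];c=T[:3,:3].T@(np.asarray(X)-T[:3,3])
    return np.array([p["cx"]-p["fx"]*c[0]/c[2],p["cy"]+p["fy"]*c[1]/c[2]])
E
python3 - <<'E'
from h import *
t=cv2.imread("pics/top0.png");s=cv2.imread("pics/side0.png")
a=cv2.resize(t[175:300,225:365],None,fx=4.2,fy=4.2,interpolation=cv2.INTER_CUBIC)
b=cv2.resize(s[160:290,255:375],None,fx=4.2,fy=4.2,interpolation=cv2.INTER_CUBIC)
h=max(a.shape[0],b.shape[0]);f=lambda x:cv2.copyMakeBorder(x,0,h-x.shape[0],0,0,0)
print(a.shape,b.shape)
cv2.imwrite("pics/ca.png",cv2.resize(np.hstack([f(a)]),None,fx=1,fy=1));cv2.imwrite("pics/cb.png",b)
for uv in [(239,187),(353,187),(353,282),(240,282)]: print(onplane("top",*uv,.008))
E
```

```text
(525, 588, 3) (546, 504, 3)
[0.6378 0.1295 0.008 ]
[ 0.632  -0.1695  0.008 ]
[ 0.385  -0.1643  0.008 ]
[0.3895 0.1272 0.008 ]
```

View pics/ca.png

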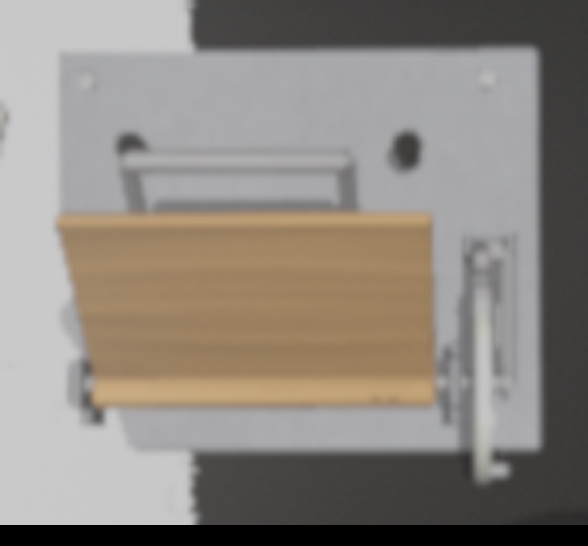

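View pics/cb.png

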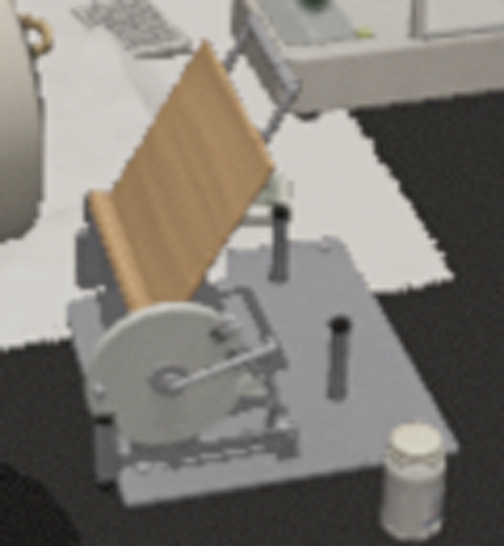

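The crops show the bar in the top view from about (254,213) to (309,213), and in the side view from (314,166) to (324.5,183). The pawl sits at top px (341,238), outside the board's -y side.

```bash
python3 - <<'E'
from h import *
def tri(a,b):
    (o1,d1),(o2,d2)=ray("top",*a),ray("side",*b)
    k=np.linalg.lstsq(np.c_[d1,-d2],o2-o1,rcond=None)[0];p,q=o1+d1*k[0],o2+d2*k[1];return (p+q)/2,np.linalg.norm(p-q)
print(tri((253.6,213.1),(313.8,166)),tri((308.8,213.1),(324.5,182.6)))
c=[onplane("top",*p,.008)[:2] for p in [(239.5,187.3),(353.2,186.4),(353.5,282)]]
yw=np.arctan2(*(c[1]-c[2])[::-1]);yw2=-np.arctan2(*(c[0]-c[1])); x=np.array([np.cos(yw2),np.sin(yw2)]);y=np.array([-x[1],x[0]])
cen=(c[0]+c[2])/2; org=cen+.012*y; hin=org-.085*x
print(yw,yw2,org,hin)
for a in (.95,1.0,1.05,1.1):
    for s in(-.055,.055):
        P=np.r_[hin+.205*np.cos(a)*x+s*y,.085+.205*np.sin(a)];print(a,P,proj("top",P),proj("side",P))
E
```

```text
(array([0.5346, 0.0531, 0.2542]), np.float64(0.003275680879880609)) (array([ 0.533 , -0.0644,  0.2574]), np.float64(0.0013604203906410095))
-0.0177173667940493 -0.011316743314661069 [ 0.5111 -0.0067] [ 0.4261 -0.0057]
0.95 [ 0.5447 -0.0621  0.2518] [307.7078 208.2766] [328.3514 183.4673]
0.95 [0.546  0.0479 0.2518] [256.0184 208.641 ] [318.3171 166.9722]
1.0 [ 0.5363 -0.062   0.2575] [307.5779 211.8978] [325.5816 182.0321]
1.0 [0.5375 0.048  0.2575] [255.5759 212.2568] [315.6846 165.5652]
1.05 [ 0.5275 -0.0619  0.2628] [307.457  215.7191] [322.6934 180.7301]
1.05 [0.5287 0.0481 0.2628] [255.1586 216.0721] [312.9437 164.2854]
1.1 [ 0.5185 -0.0618  0.2677] [307.3457 219.73  ] [319.694  179.5667]
1.1 [0.5197 0.0482 0.2677] [254.7685 220.0763] [310.1012 163.138 ]
```

```bash
cat >> h.py <<'E'
yw=-.0125
X=np.array([np.cos(yw),np.sin(yw),0]);Y=np.array([-X[1],X[0],0])
R=np.c_[Y,X,[0,0,-1]]
E
python3 - <<'E'
from h import *
p=ctrl.current_tool_pos();ctrl.move_l([p[0],p[1],.36],vel=.25)
ctrl.command_gripper(.33)
ctrl.goto([.531,-.006,.37],R)
ctrl.sleep(.3)
P,Rt=np.array(ctrl.current_tool_pos()),np.array(ctrl.current_eef_rot())
cv2.imwrite("pics/w1.png",ctrl.read_camera("wrist"));cv2.imwrite("pics/s1.png",ctrl.read_camera("side"))
np.savez("w1.npz",P=P,R=Rt)
print(P,Rt,ctrl.current_t(),ctrl.current_q(),ctrl.current_contact_force(),ctrl.current_grip_width())
E
```

```text
[ 0.531  -0.0063  0.37  ] [[ 0.013   0.9999 -0.    ]
 [ 0.9999 -0.013   0.    ]
 [ 0.     -0.     -1.    ]] 4.6667 [-7.1037 13.7656 75.5957 -0.0012 90.6415 -6.3756] [-0.5645 -0.4194 -1.045 ] 0.32899175155333804
```

View pics/w1.png

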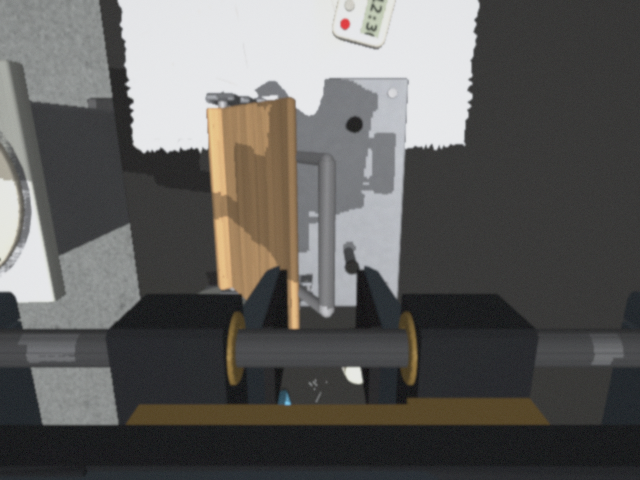

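The wrist view shows the bar running vertically from (327,158) to (327,313), lying between the two fingertips (278,270) and (370,270).

```bash
python3 - <<'E'
from h import *
f=np.load("w1.npz");c=ctrl.camera_params("wrist");T=c["T_tool_cam"]
def w(u,v,z):
    d=f["R"]@T[:3,:3]@np.array([(u-c["cx"])/c["fx"],-(v-c["cy"])/c["fy"],-1]);o=f["P"]+f["R"]@T[:3,3];return o+d*(z-o[2])/d[2]
m=(w(327,158,.2585)+w(327,313,.2585))/2
print(w(327,158,.2585),w(327,313,.2585),m)
E
```

```text
[0.5348 0.0512 0.2585] [ 0.5334 -0.0625  0.2585] [ 0.5341 -0.0057  0.2585]
```

```bash
python3 - <<'E'
from h import *
ctrl.move_l([.531,-.0057,.28],vel=.12)
ctrl.sleep(.2);print(ctrl.current_contact_force())
print(ctrl.move_l([.531,-.0057,.241],vel=.06,contact_N=4))
ctrl.sleep(.2);print(ctrl.current_contact_force())
ctrl.command_gripper(0.0);ctrl.sleep(.2)
print(ctrl.current_tool_pos(),ctrl.current_contact_force(),ctrl.current_grip_width(),ctrl.current_grasp_force(),ctrl.current_t())
E
```

```text
[-0.402   0.7211  0.2389]
False
[-1.8226 -0.3384  0.0885]
[ 0.5315 -0.0057  0.2413] [4.0607 0.1094 4.8277] 0.12088881023902887 30.000640153884888 7.3917
```

```bash
cat >> h.py <<'E'
H=np.array([.4261,-.0057+.0013,.085]);OFF=np.array([0,0,-.0195])
def tcp(th): return H+.205*(np.cos(th)*X+np.array([0,0,np.sin(th)]))+OFF
def ft(th):
    f=np.array(ctrl.current_contact_force());t=-np.sin(th)*X+np.array([0,0,np.cos(th)]);r=np.cos(th)*X+np.array([0,0,np.sin(th)])
    return f@t,f@r,f@Y
def ang():
    d=(np.array(ctrl.current_tool_pos())-OFF-H);return np.arctan2(d[2],d@X)
def arc(a,b,step,vel,N=None,stop=None,shots=None,settle=0.):
    """follow the arc; stop: tangential force change from the start that ends it"""
    n=max(1,int(round(abs(b-a)/step)));base=ft(a)[0]
    for i,th in enumerate(np.linspace(a,b,n+1)[1:]):
        hit=ctrl.move_l(tcp(th),vel=vel,contact_N=N)
        if settle: ctrl.sleep(settle)
        f=ft(th);print("%.3f meas %.3f ft %.2f fr %.2f fy %.2f t %.2f %s"%(th,ang(),*f,ctrl.current_t(),hit))
        if shots is not None: shots.append((th,ctrl.read_camera("side"),ctrl.read_camera("top")))
        if hit or (stop and abs(f[0]-base)>stop): return th,True
    return b,False
E
python3 - <<'E'
from h import *
print(ang())
sh=[]
print(arc(1.031,1.2,.034,.05,N=6,shots=sh))
cv2.imwrite("pics/s2.png",sh[-1][1]);cv2.imwrite("pics/t2.png",sh[-1][2])
E
```

```text
1.0308302184243563
1.065 meas 1.065 ft -2.23 fr 3.21 fy 0.19 t 7.67 False
1.099 meas 1.098 ft -2.66 fr 4.29 fy 0.22 t 8.07 False
1.132 meas 1.132 ft -1.84 fr 5.49 fy -0.07 t 8.46 False
1.166 meas 1.165 ft -1.31 fr 6.44 fy 1.54 t 8.85 False
1.200 meas 1.200 ft -1.24 fr 4.47 fy 0.18 t 9.24 False
(1.2, False)
```

```bash
python3 - <<'E'
from h import *
ref=None;th=1.2;sh=[]
while th<1.299:
    n=th+.02
    r=arc(th,n,.02,.03,N=3.5,shots=sh);th=r[0]
    c=sh[-1][2][213:232,330:352].astype(int)
    print("   diff",0 if ref is None else np.abs(c-ref).mean()); 
    if ref is None: ref=c
    if r[1]: break
f=lambda i:np.vstack([cv2.resize(i[1][225:285,280:360],None,fx=4.5,fy=4.5),cv2.resize(i[2][205:265,300:380],None,fx=4.5,fy=4.5)])
cv2.imwrite("pics/c3.png",np.hstack([f(sh[0]),f(sh[-1])]))
E
```

```text
1.220 meas 1.221 ft -1.67 fr 3.02 fy 0.91 t 9.62 False
   diff 0
1.240 meas 1.241 ft -0.04 fr 4.00 fy 1.00 t 10.01 False
   diff 0.4920255183413078
1.260 meas 1.261 ft -1.80 fr 3.49 fy 1.75 t 10.39 False
   diff 0.89792663476874
1.280 meas 1.281 ft -1.65 fr 4.71 fy 1.75 t 10.78 False
   diff 2.68341307814992
1.300 meas 1.301 ft -1.19 fr 2.37 fy 2.23 t 11.16 False
   diff 3.617224880382775
```

View pics/c3.png

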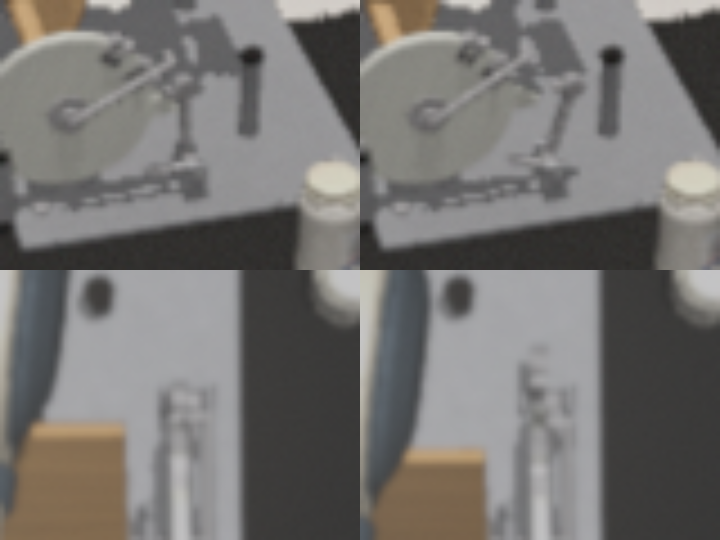

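The left crops (1.22 rad) show the pawl upright against the wheel. The right crops (1.30 rad) show it leaning well away in both views, so it has been thrown out.

```bash
python3 - <<'E'
from h import *
sh=[(0,0,ctrl.read_camera("top"))];g=lambda i:sh[i][2][213:232,330:352].astype(int)
th,h=arc(1.3,1.2,.034,.035,N=5,shots=sh)
ref=cv2.imread("pics/t2.png")[213:232,330:352].astype(int)
for i in range(len(sh)): print(np.abs(g(i)-ref).mean())
if not h: th,h=arc(th,.9,.05,.035,N=5,shots=sh)
print(np.abs(g(-1)-ref).mean(),th,h)
E
```

```text
1.267 meas 1.265 ft -1.17 fr 4.36 fy 1.92 t 11.65 False
1.233 meas 1.232 ft 0.05 fr 4.20 fy 2.23 t 12.09 False
1.200 meas 1.199 ft -0.31 fr 2.09 fy 2.26 t 12.53 False
3.3740031897926634
3.2344497607655502
3.346092503987241
3.262360446570973
1.150 meas 1.150 ft 1.57 fr -1.83 fy 1.61 t 13.07 False
1.100 meas 1.099 ft 0.24 fr -0.73 fy 0.20 t 13.62 False
1.050 meas 1.048 ft -0.08 fr 1.65 fy 1.03 t 14.16 False
1.000 meas 0.999 ft -0.65 fr 1.48 fy 0.02 t 14.70 False
0.950 meas 0.949 ft -0.56 fr -0.13 fy -1.14 t 15.24 False
0.900 meas 0.899 ft 0.47 fr 0.34 fy -1.17 t 15.78 False
3.7169059011164274 0.9 False
```

```bash
python3 - <<'E'
from h import *
sh=[]
th,h=arc(.9,.15,.0625,.05,N=8)
if not h: th,h=arc(th,.04,.0275,.03,N=5,settle=.05,shots=sh)
cv2.imwrite("pics/s4.png",ctrl.read_camera("side"));cv2.imwrite("pics/t4.png",ctrl.read_camera("top"))
print(th,h,ctrl.current_tool_pos())
E
```

```text
0.838 meas 0.836 ft -0.74 fr 1.54 fy -2.66 t 16.29 False
0.775 meas 0.773 ft 0.24 fr 0.11 fy -2.58 t 16.70 False
0.713 meas 0.711 ft -1.33 fr 0.97 fy -3.32 t 17.11 False
0.650 meas 0.648 ft -0.17 fr 1.76 fy -3.06 t 17.52 False
0.588 meas 0.586 ft 0.03 fr 1.28 fy -2.62 t 17.93 False
0.525 meas 0.523 ft -0.40 fr 1.01 fy -2.56 t 18.33 False
0.463 meas 0.461 ft -0.47 fr 1.29 fy -2.99 t 18.74 False
0.400 meas 0.398 ft -1.30 fr 1.94 fy -2.84 t 19.15 False
0.338 meas 0.335 ft -0.02 fr 2.84 fy -3.09 t 19.56 False
0.275 meas 0.272 ft -0.68 fr 3.48 fy -2.48 t 19.97 False
0.213 meas 0.208 ft -0.57 fr 4.00 fy -2.22 t 20.38 False
0.150 meas 0.145 ft -0.76 fr 5.24 fy -2.99 t 20.78 False
0.122 meas 0.118 ft -0.72 fr 5.37 fy -2.53 t 21.18 False
0.095 meas 0.091 ft -1.69 fr 6.24 fy -2.59 t 21.67 False
0.068 meas 0.063 ft -0.30 fr 7.40 fy -1.84 t 22.16 False
0.040 meas 0.036 ft -1.60 fr 7.09 fy -2.81 t 22.65 False
0.04 False [ 0.6315 -0.007   0.0729]
```

```bash
python3 - <<'E'
from h import *
print(ctrl.current_grip_width())
th,h=arc(.04,-.02,.01,.012,N=3,stop=2.5,settle=.1)
print(th,h,ctrl.current_tool_pos(),ctrl.current_grip_width())
i,j=ctrl.read_camera("side"),ctrl.read_camera("top")
a=cv2.resize(i[195:285,265:385],None,fx=3.3,fy=3.3,interpolation=cv2.INTER_CUBIC);b=cv2.resize(j[195:285,265:385],None,fx=3.3,fy=3.3,interpolation=cv2.INTER_CUBIC)
cv2.imwrite("pics/c5.png",np.hstack([a,b]))
E
```

```text
0.12367098492260745
0.030 meas 0.026 ft -1.70 fr 7.69 fy -1.92 t 23.27 False
0.020 meas 0.016 ft -1.59 fr 7.37 fy -1.16 t 23.68 False
0.010 meas 0.006 ft -1.01 fr 8.22 fy -2.06 t 24.10 False
0.000 meas -0.004 ft -0.49 fr 7.90 fy -2.18 t 24.52 False
-0.010 meas -0.013 ft -0.31 fr 7.56 fy -1.60 t 24.93 False
-0.020 meas -0.020 ft 7.08 fr -0.18 fy -0.12 t 25.25 True
-0.02 True [ 0.6319 -0.007   0.0613] 0.12360587224822953
```

View pics/c5.png

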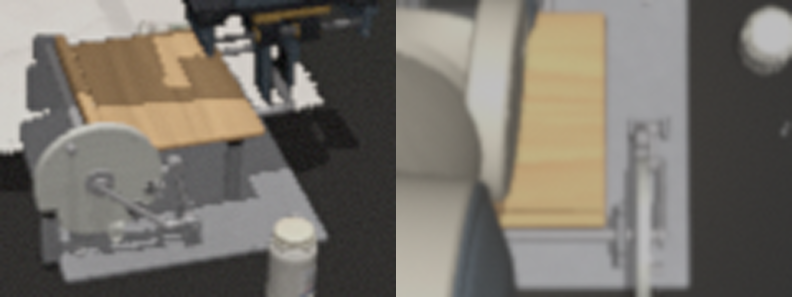

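The crops show the board flat and the pawl head back at top px (339,234.5), its original notch position, so it has been tripped in. The flat contact also gives a 3.7 mm height correction. Next I raise past the second notch.

```bash
cat >> h.py <<'E'
H=np.array([.4270,-.0057+.0013,.085]);OFF=np.array([0,0,-.0235])
E
python3 - <<'E'
from h import *
print(ang())
sh=[]
th,h=arc(0,.66,.033,.045,N=12,shots=sh)
th,h=arc(.66,.685,.0125,.03,N=6,shots=sh,settle=.1)
for k in sh: # pawl tip column profile: centroid of change against last
    d=np.abs(k[2][222:242,330:352].astype(int)-sh[-1][2][222:242,330:352]).mean();e=np.abs(k[1][225:275,312:335].astype(int)-sh[-1][1][225:275,312:335]).mean();print("%.3f %.2f %.2f"%(k[0],d,e))
print(th,h,ang(),ctrl.current_t(),ctrl.current_grip_width())
E
```

```text
-0.0009371808775079628
0.033 meas 0.030 ft -2.40 fr 3.40 fy -3.47 t 25.64 False
0.066 meas 0.065 ft -1.15 fr 3.61 fy -3.26 t 26.04 False
0.099 meas 0.098 ft -2.43 fr 3.85 fy -3.69 t 26.44 False
0.132 meas 0.131 ft -1.57 fr 2.79 fy -2.50 t 26.84 False
0.165 meas 0.164 ft -2.98 fr 2.67 fy -1.96 t 27.24 False
0.198 meas 0.198 ft -3.11 fr 3.49 fy -2.25 t 27.64 False
0.231 meas 0.230 ft -3.14 fr 3.81 fy -3.10 t 28.04 False
0.264 meas 0.263 ft -3.06 fr 4.92 fy -2.63 t 28.44 False
0.297 meas 0.296 ft -2.47 fr 5.47 fy -1.73 t 28.84 False
0.330 meas 0.329 ft -1.55 fr 4.39 fy -1.90 t 29.24 False
0.363 meas 0.362 ft -2.20 fr 6.57 fy -2.58 t 29.64 False
0.396 meas 0.395 ft -2.60 fr 7.08 fy -1.30 t 30.04 False
0.429 meas 0.428 ft -2.42 fr 7.64 fy -1.82 t 30.44 False
0.462 meas 0.461 ft -2.49 fr 7.79 fy -2.03 t 30.84 False
0.495 meas 0.494 ft -2.75 fr 8.92 fy -1.64 t 31.24 False
0.528 meas 0.526 ft -2.48 fr 9.10 fy -1.38 t 31.64 False
0.561 meas 0.559 ft -2.00 fr 10.56 fy -2.24 t 32.04 False
0.594 meas 0.592 ft -2.89 fr 10.65 fy -1.57 t 32.44 False
0.627 meas 0.625 ft -1.69 fr 12.04 fy -2.29 t 32.84 False
0.660 meas 0.657 ft -2.41 fr 12.51 fy -1.35 t 33.24 False
0.673 meas 0.669 ft -2.69 fr 11.86 fy -0.60 t 33.69 False
0.685 meas 0.681 ft -3.10 fr 13.61 fy -0.37 t 34.14 False
0.033 3.32 22.31
0.066 3.55 21.31
0.099 3.86 20.01
0.132 3.93 18.64
0.165 3.87 17.25
0.198 4.22 16.34
0.231 4.85 15.42
0.264 5.49 14.45
0.297 5.69 13.52
0.330 4.80 11.94
0.363 4.67 10.64
0.396 5.02 10.09
0.429 5.28 9.21
0.462 5.20 8.39
0.495 4.13 7.24
0.528 3.70 6.44
0.561 3.44 5.99
0.594 3.06 5.00
0.627 2.44 4.20
0.660 1.38 2.69
0.673 0.86 1.95
0.685 0.00 0.00
0.685 False 0.681065209633316 34.2417 0.1251654481618056
```

```bash
python3 - <<'E'
import h
from h import *
th=.685;r=np.cos(th)*X+np.array([0,0,np.sin(th)])
O=h.OFF.copy()
for k in range(1,7):
    h.OFF=O+r*k*.0005;ctrl.move_l(tcp(th),vel=.01);ctrl.sleep(.05);f=ft(th);print(k,f,np.array(ctrl.current_tool_pos())-tcp(th))
    if f[1]<4: break
np.save("off.npy",h.OFF);print(ctrl.current_t())
E
```

```text
1 (np.float64(-2.440284673551923), np.float64(10.237765568118329), np.float64(-0.32047258526759687)) [ 0.0017 -0.0001  0.0005]
2 (np.float64(-2.7015085620098147), np.float64(9.33463325392311), np.float64(-1.2875280707627585)) [ 0.0013 -0.      0.0002]
3 (np.float64(-2.48797429126008), np.float64(6.568324543836782), np.float64(-1.2006647054430641)) [ 0.0008 -0.     -0.    ]
4 (np.float64(-2.832160842489868), np.float64(4.945984189928061), np.float64(-2.562313533762087)) [ 0.0004 -0.     -0.0003]
5 (np.float64(-2.981862969399964), np.float64(2.2559926095204306), np.float64(-3.134057451498648)) [-0.0002 -0.     -0.0004]
35.7417
```

```bash
python3 - <<'E'
import h
from h import *
h.OFF=np.load("off.npy")
th,s=arc(.685,.525,.02,.025,N=4,stop=2.3)
if not s: th,s=arc(th,.40,.008,.015,N=4,stop=2.3)
ctrl.sleep(.1);print(th,s,[round(ft(th)[0],2) for _ in range(3)],ctrl.current_t())
E
```

```text
0.665 meas 0.664 ft -2.81 fr -0.17 fy -2.58 t 36.06 False
0.645 meas 0.645 ft -0.70 fr -1.73 fy -2.60 t 36.38 False
0.625 meas 0.625 ft -0.77 fr -4.19 fy -3.47 t 36.69 False
0.605 meas 0.605 ft -0.76 fr -5.61 fy -2.88 t 37.01 False
0.585 meas 0.586 ft -0.43 fr -5.60 fy -3.06 t 37.33 False
0.5850000000000001 True [np.float64(-0.7), np.float64(-0.7), np.float64(-0.7)] 37.425
```

```bash
python3 - <<'E'
import h
from h import *
h.OFF=np.load("off.npy");th=.585;base=-.7
while th>.395:
    th-=.01;r=np.cos(th)*X+np.array([0,0,np.sin(th)])
    h.OFF=h.OFF+r*np.clip(ft(th)[1]/5000*.3,-.0004,.0004)
    hit=ctrl.move_l(tcp(th),vel=.015,contact_N=4);f=ft(th)
    print("%.3f %.3f ft %.2f fr %.2f fy %.2f t %.2f %s"%(th,ang(),*f,ctrl.current_t(),hit))
    if hit or f[0]>base+2.4: break
np.save("off.npy",h.OFF)
ctrl.sleep(.1);print(ft(th),ctrl.current_tool_pos(),ctrl.current_t())
j=ctrl.read_camera("side");cv2.imwrite("pics/s6.png",j)
E
```

```text
0.575 0.576 ft -0.06 fr -5.59 fy -3.93 t 37.72 False
0.565 0.565 ft -1.35 fr -2.88 fy -2.56 t 38.01 False
0.555 0.555 ft -1.23 fr -1.39 fy -2.27 t 38.29 False
0.545 0.544 ft -0.75 fr 0.80 fy -2.04 t 38.58 False
0.535 0.534 ft -0.89 fr 2.48 fy -1.34 t 38.86 False
0.525 0.524 ft -1.15 fr 1.98 fy -1.66 t 39.14 False
0.515 0.514 ft -0.83 fr 0.61 fy -1.64 t 39.42 False
0.505 0.505 ft -0.69 fr 1.13 fy -1.68 t 39.71 False
0.495 0.494 ft -1.18 fr -0.73 fy -1.94 t 39.99 False
0.485 0.485 ft -0.54 fr -1.41 fy -2.60 t 40.27 False
0.475 0.474 ft -0.62 fr -2.90 fy -2.05 t 40.56 False
0.465 0.465 ft 0.50 fr -1.38 fy -2.78 t 40.84 False
0.455 0.455 ft 0.99 fr -0.81 fy -2.26 t 41.12 False
0.445 0.445 ft 2.41 fr -0.86 fy -1.99 t 41.41 False
(np.float64(2.04597148146024), np.float64(-1.1241572686012167), np.float64(-1.5890145228707078)) [ 0.6132 -0.0067  0.1509] 41.5083
```

```bash
python3 - <<'E'
from h import *
i,j=cv2.imread("pics/s6.png"),ctrl.read_camera("top");cv2.imwrite("pics/t6.png",j)
a=cv2.resize(i[190:280,265:385],None,fx=3.3,fy=3.3,interpolation=cv2.INTER_CUBIC);b=cv2.resize(j[195:285,265:385],None,fx=3.3,fy=3.3,interpolation=cv2.INTER_CUBIC)
a2=cv2.resize(i[230:280,280:346],None,fx=6,fy=6,interpolation=cv2.INTER_CUBIC);b2=cv2.resize(j[215:265,300:366],None,fx=6,fy=6,interpolation=cv2.INTER_CUBIC)
cv2.imwrite("pics/c7.png",np.vstack([np.hstack([a,b]),np.hstack([a2,b2])])[:597])
E
```

```text
(no output)
```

View pics/c7.png

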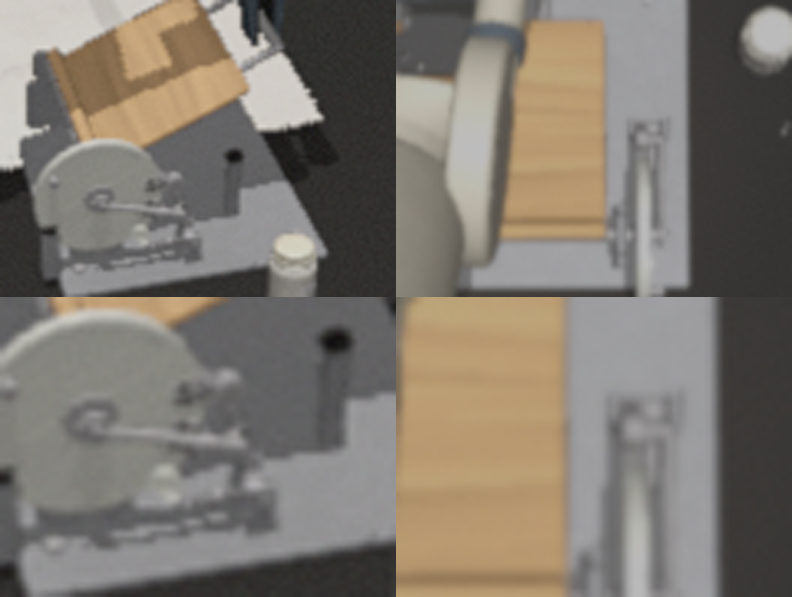

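The crops show the board inclined, with a tooth on the pawl head (top px about 339,235, i.e. pawl in). The upward force has risen by about 3 N since roughly 0.47 rad. A few finer steps will confirm that it is firmly bearing.

```bash
python3 - <<'E'
import h
from h import *
for a in (.42,.44,.46,.48,.5):
    P=h.H+.171*(np.cos(a)*X+np.array([0,0,np.sin(a)]))-.098*Y
    n=-np.sin(a)*X+np.array([0,0,np.cos(a)]);print(a,proj("side",P+.004*n),proj("side",P-.004*n))
h.OFF=np.load("off.npy");th=.445
for k in range(4):
    th-=.004
    hit=ctrl.move_l(tcp(th),vel=.008,contact_N=2.5);ctrl.sleep(.05);f=ft(th)
    print("%.3f %.3f ft %.2f fr %.2f fy %.2f t %.2f %s"%(th,ang(),*f,ctrl.current_t(),hit))
    if hit or f[0]>2.9: break
print(ctrl.current_grip_width())
E
```

```text
0.42 [343.1426 216.637 ] [344.0733 218.5705]
0.44 [342.7083 215.8241] [343.6899 217.7384]
0.46 [342.2524 215.0201] [343.2847 216.9143]
0.48 [341.7749 214.2252] [342.8578 216.0985]
0.5 [341.2759 213.4399] [342.4092 215.2914]
0.441 0.441 ft 2.56 fr -1.08 fy -2.03 t 41.91 False
0.437 0.437 ft 2.58 fr -0.50 fy -2.00 t 42.21 False
0.433 0.433 ft 3.44 fr -0.88 fy -1.99 t 42.51 False
0.12830532917531925
```

```bash
python3 - <<'E'
from h import *
a=cv2.imread("pics/s6.png",0).astype(np.float32);b=cv2.cvtColor(ctrl.read_camera("side"),cv2.COLOR_BGR2GRAY).astype(np.float32)
for r in ((205,228,318,345),(192,225,290,340),(235,275,340,370)):
    A,B=[i[r[0]:r[1],r[2]:r[3]] for i in (a,b)]
    _,w=cv2.findTransformECC(A,B,np.eye(2,3,dtype=np.float32),cv2.MOTION_TRANSLATION);print(r,w[:,2])
# board's near lower corner: bottom edge of wood mask
hsv=cv2.cvtColor(ctrl.read_camera("side"),cv2.COLOR_BGR2HSV);m=cv2.inRange(hsv,(8,60,60),(25,255,255))
m[:, :275]=0;m[:,350:]=0;m[250:]=0;m[:170]=0
ys,xs=np.nonzero(m);print("rightmost wood",xs.max(),ys[xs==xs.max()],ft(.433),ctrl.current_t())
E
```

```text
(205, 228, 318, 345) [0.2775 0.4851]
(192, 225, 290, 340) [0.1602 0.3665]
(235, 275, 340, 370) [0.0257 0.0052]
rightmost wood 349 [173 174 175] (np.float64(3.6195329626110504), np.float64(0.12800999024809967), np.float64(-2.334309357087655)) 42.6083
```

```bash
python3 - <<'E'
import h
from h import *
h.OFF=np.load("off.npy");a=cv2.imread("pics/s6.png",0).astype(np.float32)[205:228,318:345]
for th in (.438,.443,.448,.453,.458):
    ctrl.move_l(tcp(th),vel=.01);ctrl.sleep(.1);f=ft(th)
    b=cv2.cvtColor(ctrl.read_camera("side"),cv2.COLOR_BGR2GRAY).astype(np.float32)[205:228,318:345]
    _,w=cv2.findTransformECC(a,b,np.eye(2,3,dtype=np.float32),cv2.MOTION_TRANSLATION)
    print("%.3f %.3f ft %.2f fr %.2f fy %.2f t %.2f"%(th,ang(),*f,ctrl.current_t()),w[:,2])
    if f[0]<-.6: break
E
```

```text
0.438 0.438 ft 3.51 fr 0.84 fy -1.91 t 43.01 [0.154  0.2474]
0.443 0.443 ft 3.25 fr -0.74 fy -1.94 t 43.41 [0.0229 0.1315]
0.448 0.448 ft 1.89 fr -0.18 fy -1.94 t 43.81 [-0.0636 -0.1109]
0.453 0.453 ft 1.37 fr -0.50 fy -1.57 t 44.21 [-0.138  -0.2106]
0.458 0.458 ft -0.20 fr 0.90 fy -2.05 t 44.61 [-0.2847 -0.2625]
```

Force and board position retrace the same line on the way back up, so the pawl is bearing elastically. I'll release with the tool carrying about zero load.

```bash
python3 - <<'E'
import h
from h import *
h.OFF=np.load("off.npy")
ctrl.move_l(tcp(.456),vel=.01);ctrl.sleep(.1);print(ft(.456))
a=cv2.cvtColor(ctrl.read_camera("side"),cv2.COLOR_BGR2GRAY).astype(np.float32)[205:228,318:345]
def sh():
    b=cv2.cvtColor(ctrl.read_camera("side"),cv2.COLOR_BGR2GRAY).astype(np.float32)[205:228,318:345]
    return cv2.findTransformECC(a,b,np.eye(2,3,dtype=np.float32),cv2.MOTION_TRANSLATION)[1][:,2]
ctrl.command_gripper(.24);ctrl.sleep(.1);print(sh(),ctrl.current_contact_force(),ctrl.current_grip_width())
p=np.array(ctrl.current_tool_pos())
print(ctrl.move_l(p+[0,0,.04],vel=.05,contact_N=5),ctrl.current_contact_force())
if ctrl.current_tool_pos()[2]>p[2]+.038: ctrl.move_l(p+[0,0,.2],vel=.15)
ctrl.sleep(.3)
i,j=ctrl.read_camera("side"),ctrl.read_camera("top");print(ctrl.current_t(),ctrl.current_tool_pos())
c=lambda k:cv2.resize(k[170:290,250:390],None,fx=2.85,fy=2.85,interpolation=cv2.INTER_CUBIC)
cv2.imwrite("pics/c8.png",np.hstack([c(i),c(j)]))
E
```

```text
(np.float64(0.7443891850051708), np.float64(0.6186013467239428), np.float64(-1.7673722050410974))
[-0.0194  0.0122] [ 0.7421 -0.1026 -0.71  ] 0.24093398022953372
False [-0.6176  1.1076 -0.1871]
48.1167 [ 0.6121 -0.0067  0.3527]
```

View pics/c8.png

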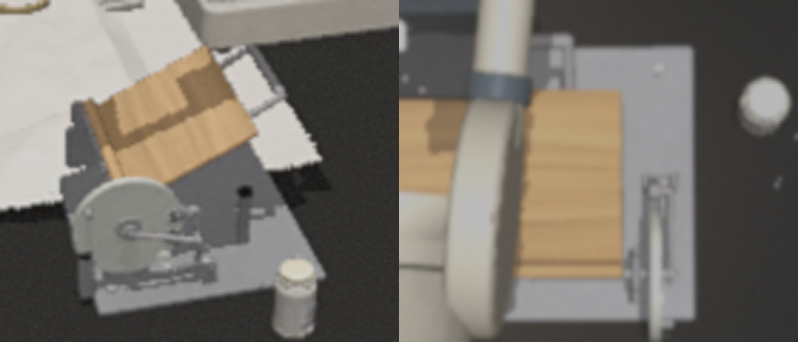

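The board rests on the pawl at about 0.46 rad, which can only be the second notch. The gripper is clear and the bottle hasn't moved.

```bash
python3 -c "
from bench import ctrl
print(ctrl.sign_off(),ctrl.current_t())"
```

```text
the job is handed in; nothing more can be done
the job is handed in; nothing more can be done
```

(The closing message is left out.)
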